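# Fit the charged battery to the label printer

## Task

Lift the tall battery pack out of the charging rack, where only its front and back are free, and stand it upright on the open counter. Take it again by its two ribbed sides and slide it down the rail on the label printer's side, slotted face to the printer, until it stands on the foot and the latch has clicked out, then let go. Do not drop it, and leave the short battery and the other things on the counter as they are.

Things in the scene. Friction and masses are not known exactly. Their poses are not given: they have to be found in the camera images.
- printer_battery: the tall black battery pack, a box 50 (x) x 60 (y) x 115 (z) mm, 0.26 kg +-30 %; origin at the centre of its underside, z up; ribbed +y and -y sides, slotted back (+x), four pale dots on its front. Starts upright in a rack bay, underside 14 mm up, its axes parallel to the rack's. Grip it in the rack by front and back (50 mm), for the printer by its +y and -y sides (60 mm).
- pack_slot (a point): mouth of the pack's T-slot, at its underside on the back face: 25 mm along the pack's +x from its origin, axes as the pack. The slot is open below and to the back and runs 64 mm up: mouth 26 mm wide, 7 mm deep, then a room 42 mm wide, 10 mm deep (a middle window deeper). Above 64 mm the back is solid: grip there.
- small_battery: bystander: the short black battery, 50 x 60 x 70 mm, origin at the centre of its underside, in the other bay of the rack (which bay is which changes). It stays there.
- charging_rack: fixed grey two-bay charging rack, base 100 (x) x 172 (y) x 14 mm, origin under its centre. Cheeks 9 mm thick, 44 mm deep along x, tops at 131 mm height, at y = -75, 0, +75 mm cover the packs' sides; bays at y = +-37.5 mm, open to front (-x), back (+x) and above, with 10 mm lips at front and back. Lift a pack straight up 120 mm to clear the cheeks.
- rack_middle (a point): rack centre, 14 mm above the counter (bay floor height), axes as the rack. The counter between the rack and the printer is clear: room enough to stand the pack there, 0.46 to 0.49 m ahead of the robot.
- label_printer: fixed pale label printer, 130 (x) x 110 (y) x 125 (z) mm, origin under its centre, label slot on its front (-x). The battery shoe is on its +y side: a black plate (face at y = 58 mm), on it an upright T-rail, under it a foot 62 mm wide (x) reaching out to y = 109 mm, top at 25 mm height, on which the pack ends up standing.
- rail_tip (a point): top end of the T-rail, printer frame x = 0, y = 71, z = 86 mm. Web 20 mm wide; tongue 36 mm wide, 6 mm thick, from 10 to 16 mm off the plate, full size from 32 to 64 mm height, tapering to 16 x 2 mm at this tip. The pack slides straight down it with 1.5 mm play to and from the plate and 3 mm sideways; it finds its way in from about 3 and 8 mm off.
- shoe_seat (a point): on the foot: where the tall pack's origin is when fully home (printer frame x = 0, y = 84.5, z = 25 mm; axes as the printer). There the pack's +x points along the printer's -y, so its yaw is the printer's yaw minus 90 degrees. The pack is above the rail tip when its underside is over 61 mm above this point.
- shoe_latch (a joint): spring-loaded brass latch tooth in the tongue's outer face, m: 0 = out. The pack meets it 26 mm before home and pushes it in (about 0.004): this takes a steady push of 10 to 20 N down, hardest 20 mm before home; it snaps out to 0 when the pack is home within about 3 mm, and then holds the pack against a pull.
- tape_roll: bystander: roll of brown tape behind the rack, 93 mm across, 48 mm high, origin under its centre
- price_stamp: bystander: wooden stamp with a turned knob, 33 x 58 x 76 mm, standing before the red dispenser, origin under its centre
- pop_tin: bystander: round tin, 70 mm across, 102 mm high, left at the back, origin under its centre
- sweet_bar: bystander: chocolate bar 58 x 149 x 13 mm lying flat at the left, origin under its centre

How it is judged:
By the outcome, as a careful person would: the job done as asked, in the order asked, and still so for the second after the job is handed in, with the robot touching nothing.
It also fails if it takes over 64 s, if anything falls off the work surface, if the arm or the gripper's body presses on something with over 40 N, if the wrist force passes 120 N, or if a joint passes its speed limit or range.

## Robot

A 6-joint arm with a two-finger parallel gripper is mounted at the origin on a cart in front of the work surface, level with it; the furniture and walls round the work are solid. World frame = base frame: x ahead of the robot, y to its left, z up, the work surface at z = 0. Lengths are in mm, angles in rad, forces in N, time in s.
With the tool pointing down it reaches from about 375 to 900 mm from the base axis. Payload 3.1 kg.
Tool frame: the origin (TCP) lies on the centre line of the jaws, within the pads' length; the fingertips stand 19 mm ahead of it and the grasp point (between the pads) is the TCP; z points along the fingers, y is the line along which they close (so a half turn about z gives the same grasp; the last joint's range is limited). The gripper opens to 85 mm and grips with 20 to 120 N. Pads are 22 mm wide; open, the fingers measure 114 mm over their backs; the gripper's body (76 mm by 85 mm) begins 54 mm behind the grasp point. The pads swing forward as they close: fully open they stand 13 mm farther back than shut.
Start: joints at [-1.46, 0.527, 1.433, -0, 1.181, -0.178], TCP at [178.025, -599.086, 250.31] pointing down, gripper open.
Joint ranges: [-3.08, 3.08], [-0.75, 2.2], [0.22, 2.44], [-1.43, 4.57], [0, 2.65], [-2.85, 2.85]. Speed limits (rad/s): [2.79, 2.79, 3.14, 3.14, 3.14, 3.14].

## Interface

Orientations are given as a rotation vector (axis times angle).
In Python, from workcell import manip gives the robot as it stands.
- The arm moves only by the tool apply_moves, never from a script. Its argument "commands" is a list of rows, each a list of 3 entries, a list of its own where there are three numbers: the shift along the world's x, y, z normalised to -1 to 1, where 1 is 200 mm, then the turn, a rotation vector about the world's x, y, z normalised to -1 to 1, where 1 is 60 degrees, then the opening, from 0 (shut) to 1 (fully open). A call has 1 to 20 rows; each row is the pose to reach, as a shift and turn from the pose commanded when the call began; what a row does not reach only later rows make up. A row lasts 1/12 s, in which the tool goes at most 41.7 mm and 7.16 degrees, less where a joint would pass 70% of its speed; a pose out of reach is approached as far as the arm can. A call with a number of a shift or a turn outside -1 to 1 is refused whole. A call with a gripper value outside its range is refused whole. The fingers move at their own pace and stop on an object; "force" is the grip in N (left out, the last holds). Time passes only in rows, so rows that repeat a pose let the fingers close. It gives the time, the measured TCP pose, the force, the opening and the grip force at its end, in the units of the state.
- manip.state(): the state, without advancing time (a new reading comes with each control period).
- manip.camera(name): name is "scene" or "side" or "wrist"; returns a dict with "color" (420x560x3 uint8, red, green, blue), "fx", "fy", "cx", "cy" (pixels), "pose" (4x4, takes a point from camera to world coordinates). Camera axes: x right, y down, z forward; pixel columns grow to the right and rows downward; lengths in mm; the calibration is good to about 2 mm. A picture is of the moment at which its call begins. There is no depth.
- manip.close_job(): hands the job in; it is judged then, once.
The state is a dict: "time_s": time; "joints": joint angles; "joint_velocities": joint speeds; "joint_efforts": joint torques, N m; "tcp_pos": TCP position; "ee_rot": TCP orientation; "force": force on the tool from outside, world axes, zero at the start; "wrist_torque": the same for the moment, N m; "grip_width": opening from 0.0 (shut) to 1.0 (fully open); "grip_force": force on a finger pad.
Only numpy, scipy, OpenCV 4.12 (cv2) and the standard library are available. Lean on these libraries where they do the work, as an engineer would, in place of code of your own. Each camera call takes 0.05 s, during which the arm holds its last target. There are 200 camera calls.

## Working session

There is one attempt and no reset: what is moved stays moved. The work goes in short steps, Python scripts to look and compute and a tool call to move; the robot and the scene stay as the last step left them, time stands still between calls to the robot, and variables do not carry over. Pictures are saved under pics/ and viewed, at most 10 in all, crops included, and the job is handed in when it is done.

Besides the shell and the picture viewer there is one more tool, called after ">>>" by a JSON object that holds its "name" and its "arguments". apply_moves: Moves the arm, as the interface text tells. Its arguments: {"type":"object","properties":{"commands":{"type":"array","items":{"type":"array"}},"force":{"type":"number"}},"required":["commands"]}

```bash
ls; mkdir -p pics; python3 - <<'E'
from workcell import manip
import cv2,numpy as np
s=manip.state(); print(s)
ims=[]
for n in ("scene","side","wrist"):
    c=manip.camera(n); cv2.imwrite(f"pics/{n}0.png",c["color"][:,:,::-1]); print(n,c["fx"],c["cx"],c["cy"],c["pose"].round(3).tolist())
E
```

```text
pics
{'time_s': 0.0, 'joints': array([-1.46046789e+00,  5.28514049e-01,  1.43389806e+00,  4.05702091e-06,
        1.18139280e+00, -1.78525516e-01]), 'joint_velocities': array([ 1.30488274e-03, -1.87752276e-03, -1.95568804e-03,  2.31319423e-04,
       -3.22329227e-06,  1.35795826e-03]), 'joint_efforts': array([-1.92228428e-03, -4.42356026e+01, -1.78023040e+01, -1.97425484e-04,
        8.55529506e-03,  3.10487209e-07]), 'tcp_pos': array([ 177.97240541, -598.42370799,  249.30550211]), 'ee_rot': array([-3.10669662e+00, -4.51834366e-01, -1.24271502e-04]), 'force': array([0.16322838, 0.88265103, 0.28952128]), 'wrist_torque': array([ 0.02995264, -0.01170401,  0.02600302]), 'grip_force': 0.0, 'grip_width': 1.0026147766421258}
scene 460.2856488040123 276.94670624540515 205.9210058947714 [[-0.707, -0.476, 0.523, -97.35], [-0.707, 0.477, -0.522, 713.829], [-0.001, -0.739, -0.674, 925.752], [0.0, 0.0, 0.0, 1.0]]
side 400.6581099891105 275.8987281038394 207.19720416585463 [[-0.857, -0.273, 0.438, -31.81], [-0.516, 0.441, -0.735, 1067.625], [0.008, -0.855, -0.519, 785.002], [0.0, 0.0, 0.0, 1.0]]
wrist 373.18728274830113 275.5590563464254 208.93283080305073 [[0.285, -0.911, -0.298, 253.648], [-0.958, -0.272, -0.086, -576.652], [-0.002, 0.31, -0.951, 373.854], [0.0, 0.0, 0.0, 1.0]]
```

View pics/scene0.png

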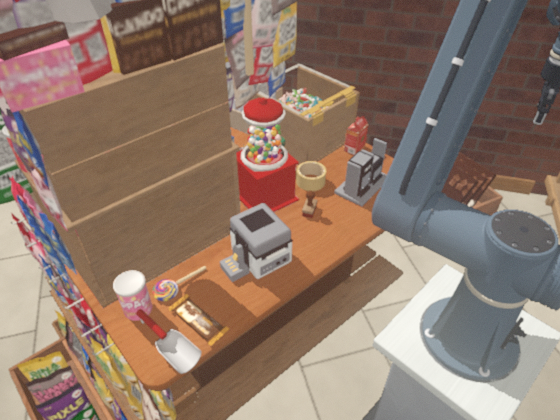

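View pics/side0.png

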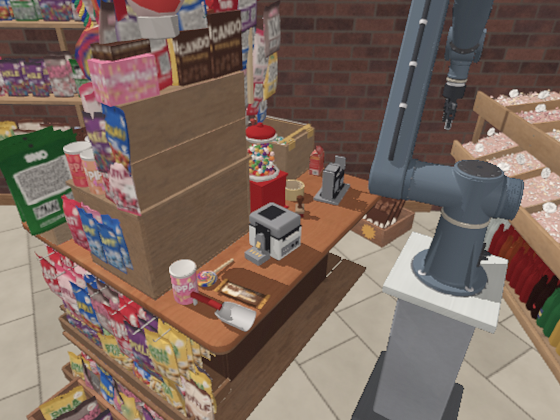

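The scene view shows the rack at about (363,175) with the tall pack in its nearer-left bay or the right one. The printer is at (262,240), its shoe with foot at (235,265). The side view shows the rack at (332,180) and the printer at (275,235). I'll get coarse world positions, then look closer with the wrist camera.

```bash
cat > h.py <<'E'
import numpy as np,cv2
from workcell import manip
from scipy.spatial.transform import Rotation as R
def ray(c,u,v):
    d=np.array([(u-c["cx"])/c["fx"],(v-c["cy"])/c["fy"],1.]); P=np.asarray(c["pose"]); return P[:3,3],P[:3,:3]@d
def plane(c,u,v,z):
    o,d=ray(c,u,v); return o+d*(z-o[2])/d[2]
def tri(obs):
    A=np.zeros((3,3));b=np.zeros(3);rs=[]
    for c,u,v in obs:
        o,d=ray(c,u,v);d=d/np.linalg.norm(d);M=np.eye(3)-np.outer(d,d);A+=M;b+=M@o;rs.append((o,M))
    p=np.linalg.solve(A,b); return p,max(np.linalg.norm(M@(p-o)) for o,M in rs)
def proj(c,p):
    P=np.asarray(c["pose"]);q=P[:3,:3].T@(np.asarray(p)-P[:3,3]);return c["fx"]*q[0]/q[2]+c["cx"],c["fy"]*q[1]/q[2]+c["cy"]
def snap(cam,name):
    import pickle
    c=manip.camera(cam);cv2.imwrite(f"pics/{name}.png",c["color"][:,:,::-1]);pickle.dump(c,open(f"{name}.pkl","wb"));return c
def load(name):
    import pickle
    return pickle.load(open(f"{name}.pkl","rb"))
E
python3 - <<'E'
from h import *
c=snap("scene","sc1");d=snap("side","si1")
for u,v,z in [(363,195,14),(262,268,0),(235,268,25),(260,225,125),(310,205,0)]: print(u,v,plane(c,u,v,z).round())
for u,v,z in [(333,195,14),(275,252,0)]: print(u,v,plane(d,u,v,z).round())
a=cv2.imread("pics/sc1.png")[120:290,210:400];a=cv2.resize(a,None,fx=4,fy=3.5,interpolation=2);cv2.imwrite("pics/sc1c.png",a)
s=manip.state();w=manip.camera("wrist");Rt=R.from_rotvec(s["ee_rot"]).as_matrix()
print("cam in tool",(Rt.T@(w["pose"][:3,3]-s["tcp_pos"])).round(1));print((Rt.T@w["pose"][:3,:3]).round(3)); print(Rt.round(3))
E
```

```text
363 195 [ 460. -210.   14.]
262 268 [479. 194.   0.]
235 268 [512. 256.  25.]
260 225 [504. 173. 125.]
310 205 [553. -76.  -0.]
333 195 [ 476. -221.   14.]
275 252 [491. 193.   0.]
cam in tool [  78.8    0.4 -124.4]
[[ 0.001 -0.951 -0.31 ]
 [ 1.     0.001 -0.   ]
 [ 0.    -0.31   0.951]]
[[ 0.959  0.285 -0.   ]
 [ 0.285 -0.959  0.001]
 [ 0.    -0.001 -1.   ]]
```

View pics/sc1c.png

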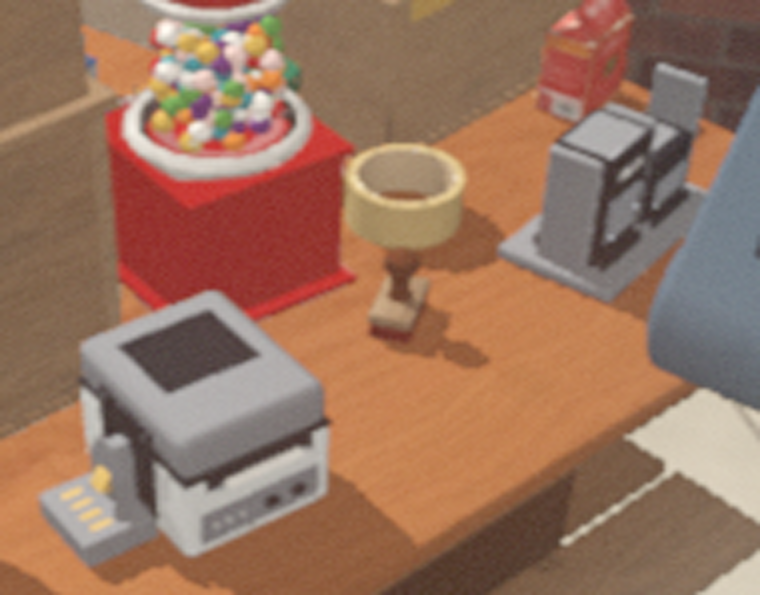

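The crop shows the tall pack in the rack's left (+y) bay, the cheek tops at crop (605,130), with the lower bay to its right. The printer's shoe faces +y at crop (100,490), and the counter between them is clear. I'm moving the wrist camera over the rack.

>>> {"name": "apply_moves", "arguments": {"commands": [[[0.73,1,0.35],[0,0,0.6],1],[[0.73,1,0.35],[0,0,0.6],1],[[0.73,1,0.35],[0,0,0.6],1],[[0.73,1,0.35],[0,0,0.6],1],[[0.73,1,0.35],[0,0,0.6],1],[[0.73,1,0.35],[0,0,0.6],1],[[0.73,1,0.35],[0,0,0.6],1]]}}

```text
time_s: 0.88
tcp_pos: [326.8, -394.3, 322.2]
ee_rot: [2.813, 1.397, 0.004]
force: [-0.3, 0.1, -0.2]
grip_width: 0.999
grip_force: 0.0
```

>>> {"name": "apply_moves", "arguments": {"commands": [[[0.73,1,0],[0,0,0.62],1],[[0.73,1,0],[0,0,0.62],1],[[0.73,1,0],[0,0,0.62],1],[[0.73,1,0],[0,0,0.62],1],[[0.73,1,0],[0,0,0.62],1],[[0.73,1,0],[0,0,0.62],1],[[0.73,1,0],[0,0,0.62],1],[[0.73,1,0],[0,0,0.62],1]]}}

```text
time_s: 1.55
tcp_pos: [470.8, -197.6, 320.2]
ee_rot: [2.222, 2.221, -0.001]
force: [-0.6, -0.7, -0.1]
grip_width: 0.999
grip_force: 0.0
```

```bash
python3 - <<'E'
from h import *
s=manip.state();print(s["time_s"],s["tcp_pos"],R.from_rotvec(s["ee_rot"]).as_matrix()[:,0],s["joints"])
snap("wrist","w1")
E
```

```text
1.55 [ 470.82184736 -197.61768143  320.18060041] [ 3.95660563e-04  9.99999834e-01 -4.19744042e-04] [-6.16255900e-01  2.90286471e-01  1.62511690e+00 -5.28473658e-04
  1.22616556e+00 -6.15681645e-01]
```

View pics/w1.png

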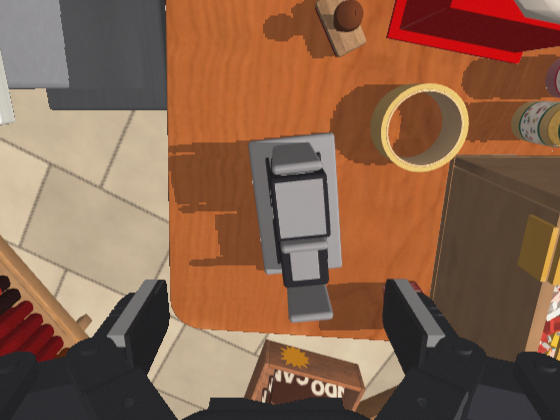

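The wrist view shows the rack base with corners at about (249,142), (335,134), (341,266) and (264,273). The tall pack's top is centred near (302,207), the short one at (305,262), and the tape roll is at (420,127). I'll take second views, shifted, and two of the printer.

>>> {"name": "apply_moves", "arguments": {"commands": [[[0.4,0.2,0],[0,0,0],1],[[0.4,0.2,0],[0,0,0],1],[[0.4,0.2,0],[0,0,0],1],[[0.4,0.2,0],[0,0,0],1]]}}

```text
time_s: 1.93
tcp_pos: [551.2, -160.2, 319.9]
ee_rot: [2.226, 2.216, -0.0]
force: [-1.1, -0.0, 0.0]
grip_width: 0.999
grip_force: 0.0
```

```bash
python3 - <<'E'
from h import *
s=manip.state();print(s["tcp_pos"],s["joint_velocities"].round(3))
snap("wrist","w2")
E
```

```text
[ 551.16618311 -160.16129704  319.85760858] [-0.033 -0.028  0.059 -0.024  0.015 -0.015]
```

>>> {"name": "apply_moves", "arguments": {"commands": [[[-0.4,1,0],[0,0,0],1],[[-0.4,1,0],[0,0,0],1],[[-0.4,1,0],[0,0,0],1],[[-0.4,1,0],[0,0,0],1],[[-0.4,1,0],[0,0,0],1],[[-0.4,1,0],[0,0,0],1],[[-0.4,1,0],[0,0,0],1]]}}

```text
time_s: 2.57
tcp_pos: [467.4, 41.5, 320.4]
ee_rot: [-2.224, -2.218, 0.002]
force: [0.7, -0.3, 0.2]
grip_width: 0.999
grip_force: 0.0
```

>>> {"name": "apply_moves", "arguments": {"commands": [[[0,1,0.1],[0,0,0],1],[[0,1,0.1],[0,0,0],1],[[0,1,0.1],[0,0,0],1],[[0,1,0.1],[0,0,0],1],[[0,1,0.1],[0,0,0],1],[[0,1,0.1],[0,0,0],1],[[0,1,0.1],[0,0,0],1]]}}

```text
time_s: 3.15
tcp_pos: [471.1, 240.1, 340.2]
ee_rot: [2.225, 2.216, -0.0]
force: [0.0, -1.0, -0.0]
grip_width: 1.001
grip_force: 0.0
```

```bash
python3 - <<'E'
from h import *
s=manip.state();print(s["tcp_pos"],s["joint_velocities"].round(3))
snap("wrist","w3")
E
```

```text
[471.10884565 240.1062873  340.24246999] [-0.039 -0.009  0.032 -0.009  0.004 -0.003]
```

>>> {"name": "apply_moves", "arguments": {"commands": [[[0.4,0.2,0],[0,0,0],1],[[0.4,0.2,0],[0,0,0],1],[[0.4,0.2,0],[0,0,0],1],[[0.4,0.2,0],[0,0,0],1]]}}

```text
time_s: 3.53
tcp_pos: [553.0, 278.5, 339.1]
ee_rot: [2.23, 2.212, -0.001]
force: [-0.1, 0.3, -0.3]
grip_width: 0.998
grip_force: 0.0
```

```bash
python3 - <<'E'
from h import *
s=manip.state();print(s["time_s"],s["tcp_pos"],s["joint_velocities"].round(3))
snap("wrist","w4")
for a,(n,m) in enumerate([("w1","w2"),("w3","w4")]):
    A=load(n)["color"][:,:,::-1];B=load(m)["color"][:,:,::-1]
    if a==0: A=A[120:320,220:360];B=B[120:400,110:270]
    f=cv2.resize
    if a==0:
        A=f(A,None,fx=2.8,fy=2.8,interpolation=cv2.INTER_CUBIC);B=f(B,None,fx=2.1,fy=2.1)
    else: A=f(A,(400,300));B=f(B,(400,300))
    H=max(A.shape[0],B.shape[0]);A=cv2.copyMakeBorder(A,0,H-A.shape[0],0,0,0);B=cv2.copyMakeBorder(B,0,H-B.shape[0],0,0,0)
    cv2.imwrite(f"pics/m{a}.png",np.hstack([A,B]));print(A.shape,B.shape)
E
```

```text
3.5333 [552.98263342 278.45243245 339.08377942] [ 0.008 -0.047  0.08   0.002  0.024  0.001]
(588, 392, 3) (588, 336, 3)
(300, 400, 3) (300, 400, 3)
```

View pics/m0.png

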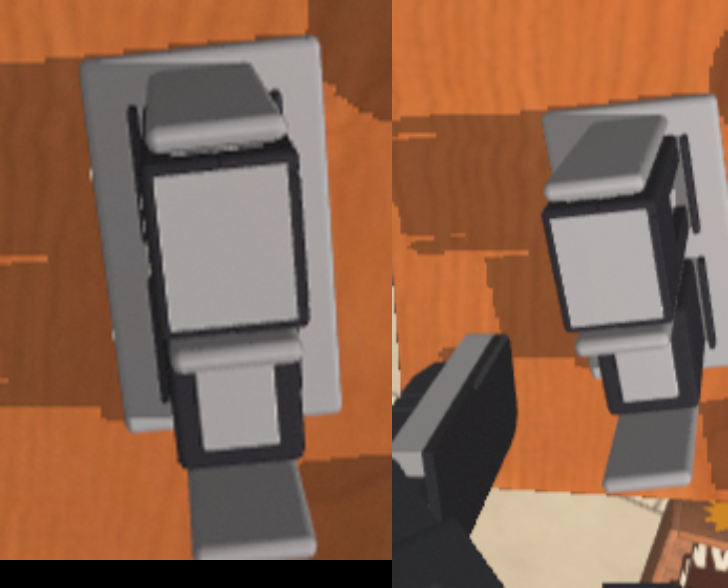

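View pics/m1.png

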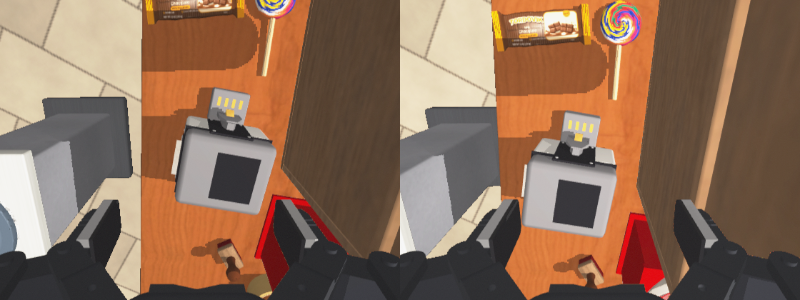

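m0 shows the tall pack's top label, with w1 crop corners (153,172), (292,160), (300,320) and (166,333), and the same label in w2. m1 shows the printer turned a few degrees clockwise, with its foot at (230,102) in w3 and (582,127) in w4. Next I'll measure the label in both views and zoom on the shoe.

```bash
cat >> h.py <<'E'
def quad(c,u,v,vmin=120,smax=45):
    hsv=cv2.cvtColor(c["color"],cv2.COLOR_RGB2HSV);m=((hsv[...,2]>vmin)&(hsv[...,1]<smax)).astype(np.uint8)
    _,l=cv2.connectedComponents(m,connectivity=4);k=(l==l[int(v),int(u)]).astype(np.uint8);cs,_=cv2.findContours(k,0,1);h=cv2.convexHull(max(cs,key=cv2.contourArea))
    for e in np.arange(.02,.2,.01):
        q=cv2.approxPolyDP(h,e*cv2.arcLength(h,True),True)
        if len(q)<=4: break
    q=q[:,0].astype(float);q=q[np.argsort(np.arctan2(*(q-q.mean(0)).T[::-1]))];return q,int(k.sum())
E
python3 - <<'E'
from h import *
c1,c2=load("w1"),load("w2")
q1,a1=quad(c1,302,207);q2,a2=quad(c2,212,245);print(a1,q1.tolist(),a2,q2.tolist())
P=[]
for p,q in zip(q1,q2): t,r=tri([(c1,*p),(c2,*q)]);P.append(t);print(t.round(1),round(r,1))
P=np.array(P);print("mean",P.mean(0))
for c,q in((c1,q1),(c2,q2)):
    X=np.array([plane(c,*p,129) for p in q]);print(X.mean(0).round(1),[round(np.linalg.norm(X[i]-X[i-1]),1) for i in range(4)],[round(np.degrees(np.arctan2(*(X[i]-X[i-1])[1::-1])),1) for i in range(4)])
# rack base corners w1, plane 14
for u,v in [(80,60),(318,38),(340,410),(130,430)]: print("base",plane(c1,220+u/2.8,120+v/2.8,14).round(1))
A=load("w3")["color"][105:225,240:390,::-1];B=load("w4")["color"][135:255,170:320,::-1]
f=lambda a:cv2.resize(a,None,fx=2.6,fy=2.6*1.8,interpolation=cv2.INTER_CUBIC)
cv2.imwrite("pics/m2.png",np.hstack([f(A),f(B)]))
E
```

```text
2607 [[275.0, 183.0], [321.0, 178.0], [325.0, 233.0], [281.0, 237.0]] 2378 [[185.0, 224.0], [230.0, 220.0], [238.0, 271.0], [196.0, 275.0]]
[ 469.6 -197.1  131.6] 0.1
[ 509.5 -193.5  130. ] 0.4
[ 515.  -244.3  130.2] 0.3
[ 475.2 -248.6  129.6] 0.3
mean [ 492.35685353 -220.87772827  130.37056635]
[ 492.3 -221.1  129. ] [np.float64(50.9), np.float64(40.1), np.float64(51.5), np.float64(40.2)] [np.float64(96.2), np.float64(6.4), np.float64(-83.8), np.float64(-174.4)]
[ 492.2 -221.7  129. ] [np.float64(51.7), np.float64(40.8), np.float64(51.2), np.float64(40.0)] [np.float64(97.0), np.float64(5.2), np.float64(-84.0), np.float64(-174.2)]
base [ 439.2 -177.8   14. ]
base [ 536.1 -168.8   14. ]
base [ 554.3 -336.4   14. ]
base [ 458.4 -346.6   14. ]
```

View pics/m2.png

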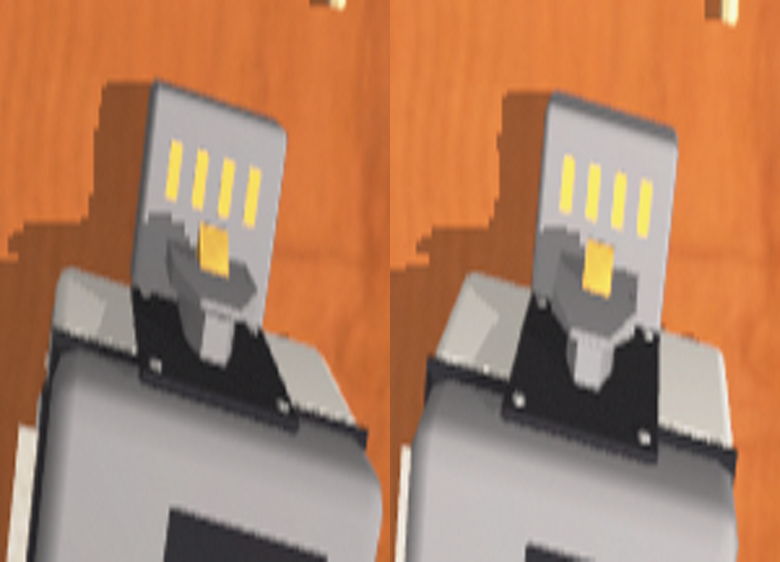

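m2 shows the foot with its four yellow contacts at w3 crop (175–252,170–197), the latch at (214,250) and the plate's screws at (155,366) and (283,407). The same features in w4 are at (567–645,185–208), (598,268), (518,400) and (645,438).

```bash
python3 - <<'E'
from h import *
c3,c4=load("w3"),load("w4")
f3=lambda p:(240+p[0]/2.6,105+p[1]/4.68); f4=lambda p:(170+(p[0]-390)/2.6,135+p[1]/4.68)
def T(n,a,b):
    t,r=tri([(c3,*f3(a)),(c4,*f4(b))]);print(n,t.round(1),round(r,1));return t
C=[]
for n,c in(("w3",c3),("w4",c4)):
    h=cv2.cvtColor(c["color"],cv2.COLOR_RGB2HSV);m=((abs(h[...,0].astype(int)-24)<6)&(h[...,1]>120)&(h[...,2]>150)).astype(np.uint8)
    x,y=(240,105) if n=="w3" else (170,135);k=m[y:y+75,x:x+125];_,_,st,ce=cv2.connectedComponentsWithStats(k)
    q=[(ce[i]+[x,y],st[i,4]) for i in range(1,len(st)) if st[i,4]>6];q=[z for z in q]
    print(n,[(z[0].round(1).tolist(),int(z[1])) for z in q]);C.append(q)
L=T("footL",(155,85),(552,97));Rr=T("footR",(285,130),(676,135))
s1=T("screwL",(155,366),(518,400));s2=T("screwR",(283,407),(645,438))
T("tip",(214,362),(590,388));T("latch",(214,250),(598,268))
ks=[T("k",a,b) for a,b in zip([(175,171),(201,180),(226,188),(252,197)],[(567,184),(593,192),(620,200),(645,208)])]
for n,c,f,a,b in(("w3",c3,f3,(155,85),(285,130)),("w4",c4,f4,(552,97),(676,135))):
    A=plane(c,*f(a),25);B=plane(c,*f(b),25);d=B-A;print(n,A.round(1),B.round(1),np.hypot(*d[:2]).round(1),np.degrees(np.arctan2(d[1],d[0])).round(1))
for n,c,f,kk in(("w3",c3,f3,[(175,171),(252,197)]),("w4",c4,f4,[(567,184),(645,208)])):
    A,B=[plane(c,*f(k),25) for k in kk];d=B-A;print(n,((A+B)/2).round(1),np.degrees(np.arctan2(d[1],d[0])).round(1))
E
```

```text
w3 [([306.4, 141.0], 45), ([316.5, 142.9], 46), ([326.4, 145.0], 45), ([336.5, 146.8], 44), ([322.0, 158.0], 97)]
w4 [([237.9, 173.8], 41), ([247.8, 175.6], 39), ([257.6, 177.3], 37), ([267.4, 179.3], 38), ([249.7, 191.9], 104)]
footL [499.5 278.   10.4] 0.0
footR [557.9 268.2  17.6] 0.9
screwL [494.5 228.4 105.3] 0.0
screwR [544.1 218.8 103.9] 0.1
tip [520.4 222.3  79.5] 0.4
latch [522.8 243.3  52.1] 0.0
k [507.6 258.9  28.7] 0.1
k [519.3 256.5  27.8] 0.1
k [531.4 253.6  23.4] 0.2
k [543.  251.5  24.6] 0.0
w3 [498.6 279.3  25. ] [556.9 268.2  25. ] 59.3 -10.8
w4 [501.2 280.6  25. ] [557.5 270.5  25. ] 57.2 -10.2
w3 [525.4 254.9  25. ] -10.7
w4 [525.1 254.9  25. ] -10.4
```

The pack centre comes out at (492.5,-221), top z 130, yaw 6.0°, and the rack base centre agrees. The shoe seat is at about (524,249.7), with printer yaw about -10.8°; the screws, latch and foot agree within about 1.5 mm. Next I go to the pack.

>>> {"name": "apply_moves", "arguments": {"commands": [[[-0.29,-1,0],[0,0,0.104],1],[[-0.29,-1,0],[0,0,0.104],1],[[-0.29,-1,0],[0,0,0.104],1],[[-0.29,-1,0],[0,0,0.104],1],[[-0.29,-1,0],[0,0,0.104],1],[[-0.29,-1,0],[0,0,0.104],1],[[-0.29,-1,0],[0,0,0.104],1]]}}

```text
time_s: 4.17
tcp_pos: [490.0, 77.9, 340.7]
ee_rot: [-2.109, -2.327, 0.001]
force: [0.7, 0.2, -0.2]
grip_width: 0.999
grip_force: 0.0
```

>>> {"name": "apply_moves", "arguments": {"commands": [[[0,-1,0],[0,0,0],1],[[0,-1,0],[0,0,0],1],[[0,-1,0],[0,0,0],1],[[0,-1,0],[0,0,0],1],[[0,-1,0],[0,0,0],1],[[0,-1,0],[0,0,0],1],[[0,-1,0],[0,0,0],1]]}}

```text
time_s: 4.75
tcp_pos: [491.7, -119.9, 340.2]
ee_rot: [-2.105, -2.331, -0.001]
force: [0.5, -0.4, -0.5]
grip_width: 0.997
grip_force: 0.0
```

>>> {"name": "apply_moves", "arguments": {"commands": [[[0,-0.51,-0.6],[0,0,0],1],[[0,-0.51,-0.6],[0,0,0],1],[[0,-0.51,-0.6],[0,0,0],1],[[0,-0.51,-0.6],[0,0,0],1],[[0,-0.51,-0.6],[0,0,0],1],[[0,-0.51,-0.6],[0,0,0],1],[[0,-0.51,-0.6],[0,0,0],1],[[0,-0.51,-0.6],[0,0,0],1]]}}

```text
time_s: 5.42
tcp_pos: [492.8, -219.5, 221.8]
ee_rot: [2.098, 2.335, 0.001]
force: [-0.3, 0.3, 0.4]
grip_width: 0.998
grip_force: 0.0
```

```bash
python3 - <<'E'
from h import *
s=manip.state();m=R.from_rotvec(s["ee_rot"]).as_matrix();print(s["tcp_pos"],np.degrees(np.arctan2(m[1,0],m[0,0])))
c=snap("wrist","w5");u,v=proj(c,[492.4,-221.2,129]);print(u,v);q,a=quad(c,u,v);print(a,q.tolist());X=np.array([plane(c,*p,129) for p in q]);print(X.mean(0).round(1),[round(np.linalg.norm(X[i]-X[i-1]),1) for i in range(4)],[round(np.degrees(np.arctan2(*(X[i]-X[i-1])[1::-1])),1) for i in range(4)])
E
```

```text
[ 492.83752131 -219.51881129  221.79327785] 96.11473609563022
275.3838647218625 223.95755402484068
5338 [[241.0, 184.0], [309.0, 184.0], [308.0, 261.0], [244.0, 262.0]]
[ 492.5 -221.3  129. ] [np.float64(51.6), np.float64(40.7), np.float64(50.9), np.float64(41.1)] [np.float64(96.6), np.float64(6.1), np.float64(-83.0), np.float64(-172.9)]
```

>>> {"name": "apply_moves", "arguments": {"commands": [[[0,0,-0.2],[0,0,0],1],[[0,0,-0.35],[0,0,0],1],[[0,0,-0.48],[0,0,0],1],[[0,0,-0.56],[0,0,0],1],[[0,0,-0.56],[0,0,0],1],[[0,0,-0.56],[0,0,0],1]]}}

```text
time_s: 5.97
tcp_pos: [492.4, -220.4, 108.9]
ee_rot: [2.101, 2.336, 0.0]
force: [0.9, 1.0, 0.2]
grip_width: 1.003
grip_force: 0.0
```

>>> {"name": "apply_moves", "arguments": {"commands": [[[0,0,0],[0,0,0],0.7],[[0,0,0],[0,0,0],0.6],[[0,0,0],[0,0,0],0.55],[[0,0,0],[0,0,0],0.5],[[0,0,0],[0,0,0],0.4],[[0,0,0],[0,0,0],0.4],[[0,0,0],[0,0,0],0.4],[[0,0,0],[0,0,0],0.4]], "force": 40}}

```text
time_s: 6.63
tcp_pos: [493.1, -221.7, 110.0]
ee_rot: [2.1, 2.332, 0.001]
force: [-0.0, 1.0, 6.0]
grip_width: 0.581
grip_force: 42.9
```

>>> {"name": "apply_moves", "arguments": {"commands": [[[0,0,0.03],[0,0,0],0.4],[[0,0,0.1],[0,0,0],0.4],[[0,0,0.18],[0,0,0],0.4],[[0,0,0.26],[0,0,0],0.4],[[0,0,0.34],[0,0,0],0.4],[[0,0,0.42],[0,0,0],0.4],[[0,0,0.5],[0,0,0],0.4],[[0,0,0.58],[0,0,0],0.4],[[0,0,0.66],[0,0,0],0.4],[[0,0,0.7],[0,0,0],0.4],[[0,0,0.7],[0,0,0],0.4],[[0,0,0.7],[0,0,0],0.4]], "force": 50}}

```text
time_s: 7.63
tcp_pos: [491.7, -220.9, 248.2]
ee_rot: [-2.102, -2.334, 0.0]
force: [0.1, -0.9, -3.1]
grip_width: 0.576
grip_force: 52.6
```

```bash
python3 - <<'E'
from h import *
c1,c3=load("w1"),load("w3")
print(plane(c1,345,38,20),plane(c3,228*1.4,247*1.4,20), tri([(c1,348,14),(c3,228*1.4,270*1.4)]))
c=snap("wrist","w6");s=manip.state();u,v=proj(c,s["tcp_pos"]+[0,0,20]);q,a=quad(c,u,v);print(a,q.tolist(),s["tcp_pos"]);X=np.array([plane(c,*p,s["tcp_pos"][2]+20) for p in q]);print(X.mean(0).round(1),[round(np.linalg.norm(X[i]-X[i-1]),1) for i in range(4)],[round(np.degrees(np.arctan2(*(X[i]-X[i-1])[1::-1])),1) for i in range(4)])
E
```

```text
[542.33518784 -69.94077581  20.        ] [532.07758674 -31.64683189  20.        ] (array([532.94278993, -53.91296662,  58.41189711]), np.float64(4.406506493094227))
215142 [[30.0, 0.0], [559.0, 0.0], [559.0, 419.0], [0.0, 419.0]] [ 491.32831922 -220.62746209  247.52904871]
[ 490.7 -188.5  267.5] [np.float64(140.6), np.float64(132.5), np.float64(138.9), np.float64(202.8)] [np.float64(80.1), np.float64(6.0), np.float64(-70.7), np.float64(-174.0)]
```

>>> {"name": "apply_moves", "arguments": {"commands": [[[0,0.05,0],[0,0,-0.08],0.4],[[0,0.11,0],[0,0,-0.18],0.4],[[0,0.18,0],[0,0,-0.28],0.4],[[0,0.25,0],[0,0,-0.38],0.4],[[0,0.32,0],[0,0,-0.48],0.4],[[0,0.4,0],[0,0,-0.58],0.4],[[0,0.48,0],[0,0,-0.68],0.4],[[0,0.56,0],[0,0,-0.78],0.4],[[0,0.63,0],[0,0,-0.9],0.4]]}}

```text
time_s: 8.43
tcp_pos: [490.9, -93.7, 246.8]
ee_rot: [-2.933, -1.118, 0.004]
force: [-0.1, -0.8, -3.6]
grip_width: 0.576
grip_force: 52.8
```

>>> {"name": "apply_moves", "arguments": {"commands": [[[-0.01,0.08,0],[0,0,-0.1],0.4],[[-0.02,0.16,0],[0,0,-0.2],0.4],[[-0.03,0.24,0],[0,0,-0.3],0.4],[[-0.04,0.32,0],[0,0,-0.4],0.4],[[-0.06,0.4,0],[0,0,-0.5],0.4],[[-0.08,0.48,0],[0,0,-0.6],0.4],[[-0.09,0.55,-0.1],[0,0,-0.7],0.4],[[-0.1,0.6,-0.2],[0,0,-0.8],0.4],[[-0.11,0.63,-0.3],[0,0,-0.88],0.4],[[-0.11,0.63,-0.4],[0,0,-0.88],0.4],[[-0.11,0.63,-0.45],[0,0,-0.88],0.4],[[-0.11,0.63,-0.5],[0,0,-0.88],0.4],[[-0.11,0.63,-0.5],[0,0,-0.88],0.4]]}}

```text
time_s: 9.52
tcp_pos: [467.9, 31.3, 145.6]
ee_rot: [-3.127, 0.295, 0.011]
force: [-0.3, 0.0, -3.0]
grip_width: 0.574
grip_force: 52.5
```

```bash
python3 - <<'E'
from h import *
s=manip.state();m=R.from_rotvec(s["ee_rot"]).as_matrix();print(s["time_s"],s["tcp_pos"],np.degrees(np.arctan2(m[1,0],m[0,0])),s["force"],s["joints"].round(2))
c=snap("side","si2");p=s["tcp_pos"];u,v=proj(c,p);u,v=int(u),int(v);b=lambda c,u,v,n:c["color"][max(0,v-n):v+n,u-n:u+n,::-1]
d=snap("wrist","w7");A=cv2.resize(b(c,u,v,60),(400,400),interpolation=2);B=cv2.resize(d["color"][:,:,::-1],(400,400));cv2.imwrite("pics/m3.png",np.hstack([A,B]))
E
```

```text
9.5167 [467.8832586   31.27205761 145.5817404 ] -10.773667950433856 [-0.34668333  0.02669716 -2.97763724] [-0.17  0.5   1.91 -0.    0.74  1.59]
```

View pics/m3.png

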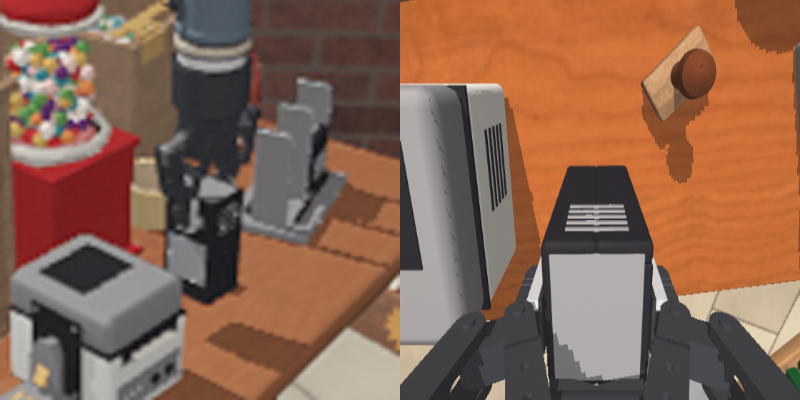

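m3 shows the pack held straight about 50 mm over clear counter (side crop (203,240)). The short battery is still in the rack and the stamp is well away at wrist crop (685,75). I'm lowering it.

>>> {"name": "apply_moves", "arguments": {"commands": [[[0,0,-0.06],[0,0,0],0.4],[[0,0,-0.12],[0,0,0],0.4],[[0,0,-0.17],[0,0,0],0.4],[[0,0,-0.2],[0,0,0],0.4],[[0,0,-0.22],[0,0,0],0.4],[[0,0,-0.23],[0,0,0],0.4],[[0,0,-0.235],[0,0,0],0.4],[[0,0,-0.24],[0,0,0],0.4],[[0,0,-0.24],[0,0,0],0.4]]}}

```text
time_s: 10.37
tcp_pos: [470.3, 30.9, 100.6]
ee_rot: [3.128, -0.295, 0.001]
force: [-0.2, -0.1, -2.5]
grip_width: 0.576
grip_force: 52.7
```

>>> {"name": "apply_moves", "arguments": {"commands": [[[0,0,-0.003],[0,0,0],0.4],[[0,0,-0.006],[0,0,0],0.4],[[0,0,-0.009],[0,0,0],0.4],[[0,0,-0.009],[0,0,0],0.4]]}}

```text
time_s: 10.7
tcp_pos: [470.0, 30.9, 98.5]
ee_rot: [-3.128, 0.295, -0.0]
force: [-0.9, 0.3, -2.7]
grip_width: 0.578
grip_force: 52.7
```

>>> {"name": "apply_moves", "arguments": {"commands": [[[0,0,-0.005],[0,0,0],0.4],[[0,0,-0.01],[0,0,0],0.4],[[0,0,-0.01],[0,0,0],0.4],[[0,0,-0.01],[0,0,0],0.4]]}}

```text
time_s: 11.03
tcp_pos: [470.0, 30.9, 96.4]
ee_rot: [-3.128, 0.295, 0.0]
force: [-0.0, 0.8, -3.2]
grip_width: 0.576
grip_force: 52.7
```

>>> {"name": "apply_moves", "arguments": {"commands": [[[0,0,-0.004],[0,0,0],0.4],[[0,0,-0.008],[0,0,0],0.4],[[0,0,-0.008],[0,0,0],0.4],[[0,0,-0.008],[0,0,0],0.4]]}}

```text
time_s: 11.37
tcp_pos: [470.2, 30.9, 96.0]
ee_rot: [3.128, -0.295, 0.001]
force: [-1.6, -0.1, 8.7]
grip_width: 0.576
grip_force: 54.0
```

>>> {"name": "apply_moves", "arguments": {"commands": [[[0,0,0],[0,0,0],0.6],[[0,0,0],[0,0,0],0.65],[[0,0,0],[0,0,0],0.75],[[0,0,0],[0,0,0],0.9],[[0,0,0],[0,0,0],1],[[0,0,0],[0,0,0],1],[[0,0,0.08],[0,0,0],1],[[0,0,0.2],[0,0,0],1],[[0,0,0.4],[0,0,0],1],[[0,0,0.55],[0,0,0],1],[[0,0,0.65],[0,0,0.1],1],[[0,0,0.65],[0,0,0.2],1],[[0,0,0.65],[0,0,0.3],1],[[0,0,0.65],[0,0,0.4],1],[[0,0,0.65],[0,0,0.5],1],[[0,0,0.65],[0,0,0.6],1],[[0,0,0.65],[0,0,0.7],1],[[0,0,0.65],[0,0,0.8],1],[[0,0,0.65],[0,0,0.8],1]]}}

```text
time_s: 12.95
tcp_pos: [469.8, 31.0, 224.8]
ee_rot: [-2.976, -1.005, 0.001]
force: [0.2, -0.8, 0.2]
grip_width: 1.001
grip_force: 0.0
```

>>> {"name": "apply_moves", "arguments": {"commands": [[[0,0,0],[0,0,0.1],1],[[0,0,0],[0,0,0.2],1],[[0,0,0],[0,0,0.3],1],[[0,0,0],[0,0,0.4],1],[[0,0,0],[0,0,0.5],1],[[0,0,0],[0,0,0.6],1],[[0,0,0],[0,0,0.7],1],[[0,0,0],[0,0,0.7],1],[[0,0,0],[0,0,0.7],1]]}}

```text
time_s: 13.7
tcp_pos: [469.9, 30.9, 224.8]
ee_rot: [-2.424, -1.998, 0.0]
force: [-0.6, 0.1, -0.2]
grip_width: 0.996
grip_force: 0.0
```

```bash
python3 - <<'E'
from h import *
s=manip.state();m=R.from_rotvec(s["ee_rot"]).as_matrix();print(s["time_s"],s["tcp_pos"],np.degrees(np.arctan2(m[1,0],m[0,0])))
c=snap("wrist","w8");u,v=proj(c,[470,31,115]);print(u,v)
q,a=quad(c,u,v);print(a,q.tolist());X=np.array([plane(c,*p,115) for p in q]);print(X.mean(0).round(1),[round(np.linalg.norm(X[i]-X[i-1]),1) for i in range(4)],[round(np.degrees(np.arctan2(*(X[i]-X[i-1])[1::-1])),1) for i in range(4)])
E
```

```text
13.7 [469.91069484  30.94282709 224.82600968] 78.97441152954146
276.5315135050375 212.46123964807026
4746 [[238.0, 184.0], [318.0, 184.0], [316.0, 242.0], [240.0, 242.0]]
[470.8  29.9 115. ] [np.float64(40.6), np.float64(51.7), np.float64(40.6), np.float64(51.7)] [np.float64(79.1), np.float64(-11.0), np.float64(-100.9), np.float64(169.0)]
```

The pack stands upright on the counter at (470.8,29.9), yaw -101°. Now I grip it by the ribbed sides.

>>> {"name": "apply_moves", "arguments": {"commands": [[[0.005,-0.005,-0.2],[0,0,0],1],[[0.005,-0.005,-0.4],[0,0,0],1],[[0.005,-0.005,-0.55],[0,0,0],1],[[0.005,-0.005,-0.66],[0,0,0],1],[[0.005,-0.005,-0.72],[0,0,0],1],[[0.005,-0.005,-0.72],[0,0,0],1],[[0.005,-0.005,-0.72],[0,0,0],1]]}}

```text
time_s: 14.33
tcp_pos: [470.8, 29.9, 80.4]
ee_rot: [-2.421, -2.0, 0.002]
force: [0.6, -0.3, 0.1]
grip_width: 0.999
grip_force: 0.0
```

>>> {"name": "apply_moves", "arguments": {"commands": [[[0,0,0],[0,0,0],0.85],[[0,0,0],[0,0,0],0.75],[[0,0,0],[0,0,0],0.7],[[0,0,0],[0,0,0],0.6],[[0,0,0],[0,0,0],0.5],[[0,0,0],[0,0,0],0.5],[[0,0,0],[0,0,0],0.5],[[0,0,0],[0,0,0],0.5]], "force": 80}}

```text
time_s: 15.0
tcp_pos: [471.5, 29.9, 82.3]
ee_rot: [2.419, 2.002, 0.002]
force: [-0.9, -0.1, 6.5]
grip_width: 0.694
grip_force: 84.2
```

>>> {"name": "apply_moves", "arguments": {"commands": [[[0,0,0.02],[0,0,0],0.5],[[0,0,0.08],[0,0,0],0.5],[[0,0,0.16],[0,0,0],0.5],[[0,0,0.25],[0,0,0],0.5],[[0,0,0.35],[0,0,0],0.5],[[0,0,0.45],[0,0,0],0.5],[[0,0,0.55],[0,0,0],0.5],[[0,0,0.65],[0,0,0],0.5],[[0,0,0.7],[0,0,0],0.5],[[0,0,0.7],[0,0,0],0.5],[[0,0,0.7],[0,0,0],0.5]]}}

```text
time_s: 15.92
tcp_pos: [470.8, 30.0, 221.4]
ee_rot: [2.42, 2.002, 0.001]
force: [0.0, 0.7, -3.2]
grip_width: 0.695
grip_force: 85.5
```

```bash
python3 - <<'E'
from h import *
s=manip.state();m=R.from_rotvec(s["ee_rot"]).as_matrix();print(s["time_s"],s["tcp_pos"],np.degrees(np.arctan2(m[1,0],m[0,0])),s["grip_width"],s["force"])
c=snap("wrist","w9");zt=s["tcp_pos"][2]+35;u,v=proj(c,s["tcp_pos"]+[0,0,35]);print(u,v)
h=cv2.cvtColor(c["color"],cv2.COLOR_RGB2HSV);print(h[int(v),int(u)],h[int(v)-20,int(u)])
q,a=quad(c,u,v);print(a,q.tolist());X=np.array([plane(c,*p,zt) for p in q]);print(X.mean(0).round(1),[round(np.linalg.norm(X[i]-X[i-1]),1) for i in range(4)],[round(np.degrees(np.arctan2(*(X[i]-X[i-1])[1::-1])),1) for i in range(4)])
E
```

```text
15.9167 [470.811475    29.97735576 221.35767096] 79.21979402032945 0.6952506336054565 [ 0.03097642  0.70101054 -3.21262465]
277.38803905570387 370.2165890084633
[  0   5 190] [ 10   6 123]
16629 [[184.0, 305.0], [368.0, 305.0], [350.0, 408.0], [200.0, 406.0]]
[471.   34.1 256.4] [np.float64(35.4), np.float64(50.6), np.float64(36.2), np.float64(45.7)] [np.float64(82.8), np.float64(-10.8), np.float64(-105.1), np.float64(168.2)]
```

```bash
python3 - <<'E'
from h import *
c9=load("w9");A,B=plane(c9,184,305,221.4+33),plane(c9,368,305,221.4+33);t=np.radians(79.2);M=(A+B)/2
print("label front edge minus tcp along tool x, y:",(M-[470.8,30,0])[:2]@[np.cos(t),np.sin(t)],(M-[470.8,30,0])[:2]@[np.sin(t),-np.cos(t)],np.linalg.norm(A-B))
c3,c4=load("w3"),load("w4");Y=[]
for a,b in[((306.4,141),(237.9,173.8)),((316.5,142.9),(247.8,175.6)),((326.4,145),(257.6,177.3)),((336.5,146.8),(267.4,179.3))]:
    p,r=tri([(c3,*a),(c4,*b)]);Y.append([plane(c3,*a,25),plane(c4,*b,25)]);print(p.round(1),round(r,2))
Y=np.array(Y).mean(1);d=Y[3]-Y[0];yaw=np.arctan2(d[1],d[0]);print(Y.mean(0),np.degrees(yaw))
l,r=tri([(c3,322,158),(c4,249.7,191.9)]);print("latch",l,r)
for yw in(-10.4,-10.8):
    w=np.radians(yw);ux=np.array([np.cos(w),np.sin(w)]);uy=np.array([-ux[1],ux[0]]);o=np.array([524,249.7])
    for n,p in(("contacts",Y.mean(0)),("latch",l),("screw",np.array([519.3,223.6])),("foot",np.array([528.5,274.6]))): print(yw,n,((p[:2]-o)@ux).round(2),(84.5+(p[:2]-o)@uy).round(2))
E
```

```text
label front edge minus tcp along tool x, y: 20.697518858199054 -0.41029423778434465 51.72317971323199
[506.9 258.8  24.8] 0.04
[518.7 256.6  25.2] 0.05
[530.5 254.1  24.5] 0.09
[542.2 252.1  26.2] 0.05
[524.6011676  255.38189078  25.        ] -11.10878221821163
latch [522.43753925 243.71520626  52.04835388] 0.019883201905834202
-10.4 contacts -0.43 90.2
-10.4 latch -0.46 78.33
-10.4 screw 0.09 57.98
-10.4 foot -0.07 109.8
-10.8 contacts -0.47 90.19
-10.8 latch -0.41 78.33
-10.8 screw 0.27 57.98
-10.8 foot -0.25 109.8
```

>>> {"name": "apply_moves", "arguments": {"commands": [[[0,0.02,0.08],[0,0,0],0.5],[[0.01,0.07,0.13],[0,0,0],0.5],[[0.03,0.13,0.15],[0,0,0],0.5],[[0.05,0.22,0.15],[0,0,0],0.5],[[0.07,0.31,0.15],[0,0,0],0.5],[[0.1,0.4,0.15],[0,0,0],0.5],[[0.12,0.5,0.15],[0,0,0],0.5],[[0.15,0.6,0.15],[0,0,0],0.5],[[0.17,0.7,0.15],[0,0,0],0.5],[[0.2,0.8,0.15],[0,0,0],0.5],[[0.22,0.9,0.15],[0,0,0],0.5],[[0.24,0.97,0.15],[0,0,0],0.5],[[0.25,1,0.15],[0,0,0],0.5]]}}

```text
time_s: 17.05
tcp_pos: [520.7, 231.5, 249.4]
ee_rot: [-2.418, -2.004, 0.003]
force: [0.7, -0.7, -1.9]
grip_width: 0.693
grip_force: 85.8
```

>>> {"name": "apply_moves", "arguments": {"commands": [[[0.01,0.06,0],[0,0,0],0.5],[[0.015,0.095,0],[0,0,0],0.5],[[0.015,0.095,-0.1],[0,0,-0.004],0.5],[[0.015,0.095,-0.2],[0,0,-0.004],0.5],[[0.015,0.095,-0.28],[0,0,-0.004],0.5],[[0.015,0.095,-0.33],[0,0,-0.004],0.5],[[0.015,0.095,-0.33],[0,0,-0.004],0.5],[[0.015,0.095,-0.33],[0,0,-0.004],0.5]]}}

```text
time_s: 17.72
tcp_pos: [524.0, 248.6, 184.7]
ee_rot: [-2.425, -1.997, 0.002]
force: [-0.2, -0.3, -2.6]
grip_width: 0.694
grip_force: 85.8
```

```bash
python3 - <<'E'
from h import *
s=manip.state();m=R.from_rotvec(s["ee_rot"]).as_matrix();print(s["time_s"],s["tcp_pos"],np.degrees(np.arctan2(m[1,0],m[0,0])),s["grip_width"],s["force"])
c=snap("side","si3");d=snap("scene","sc3");w=snap("wrist","w10");p=[524,249,90];o=[]
for k in(c,d):
    u,v=map(int,proj(k,p));o.append(cv2.resize(k["color"][v-42:v+42,u-32:u+32,::-1],(300,400),interpolation=2))
cv2.imwrite("pics/m4.png",np.hstack(o+[cv2.resize(w["color"][:,:200,::-1],(190,400))]))
E
```

```text
17.7167 [523.99433624 248.62547125 184.71234609] 78.96605412280996 0.69401940367231 [-0.19269467 -0.26428819 -2.61228416]
```

View pics/m4.png

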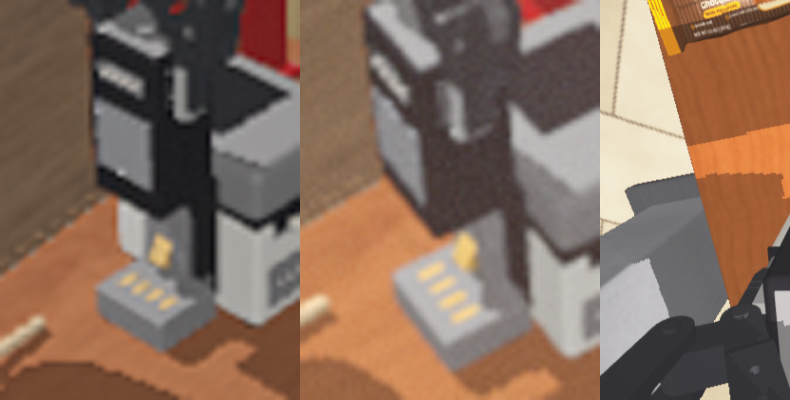

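m4 shows the pack, front outward, hanging just above the rail. The tip is hidden behind it, and the foot and contacts are centred below at (160,290). I'm descending slowly and watching the force.

>>> {"name": "apply_moves", "arguments": {"commands": [[[0,0.003,-0.02],[0,0,0],0.5],[[0,0.003,-0.04],[0,0,0],0.5],[[0,0.003,-0.06],[0,0,0],0.5],[[0,0.003,-0.08],[0,0,0],0.5],[[0,0.003,-0.1],[0,0,0],0.5],[[0,0.003,-0.115],[0,0,0],0.5],[[0,0.003,-0.115],[0,0,0],0.5],[[0,0.003,-0.115],[0,0,0],0.5]]}}

```text
time_s: 18.53
tcp_pos: [523.9, 249.5, 161.5]
ee_rot: [-2.424, -1.998, 0.001]
force: [-0.0, -0.1, -3.0]
grip_width: 0.692
grip_force: 85.8
```

>>> {"name": "apply_moves", "arguments": {"commands": [[[0,0,-0.015],[0,0,0],0.5],[[0,0,-0.03],[0,0,0],0.5],[[0,0,-0.045],[0,0,0],0.5],[[0,0,-0.06],[0,0,0],0.5],[[0,0,-0.075],[0,0,0],0.5],[[0,0,-0.09],[0,0,0],0.5],[[0,0,-0.09],[0,0,0],0.5]]}}

```text
time_s: 19.12
tcp_pos: [523.6, 249.4, 143.1]
ee_rot: [-2.424, -1.997, 0.002]
force: [-0.6, -0.6, -3.2]
grip_width: 0.693
grip_force: 85.8
```

>>> {"name": "apply_moves", "arguments": {"commands": [[[0,0,-0.01],[0,0,0],0.5],[[0,0,-0.02],[0,0,0],0.5],[[0,0,-0.03],[0,0,0],0.5],[[0,0,-0.04],[0,0,0],0.5],[[0,0,-0.05],[0,0,0],0.5],[[0,0,-0.06],[0,0,0],0.5],[[0,0,-0.06],[0,0,0],0.5]], "force": 105}}

```text
time_s: 19.7
tcp_pos: [525.1, 250.6, 132.6]
ee_rot: [2.425, 1.997, 0.006]
force: [1.0, 4.4, -0.8]
grip_width: 0.691
grip_force: 111.4
```

>>> {"name": "apply_moves", "arguments": {"commands": [[[0,0.002,-0.01],[0,0,0],0.5],[[0,0.002,-0.02],[0,0,0],0.5],[[0,0.002,-0.03],[0,0,0],0.5],[[0,0.002,-0.04],[0,0,0],0.5],[[0,0.002,-0.04],[0,0,0],0.5]]}}

```text
time_s: 20.12
tcp_pos: [526.4, 250.7, 128.0]
ee_rot: [2.421, 1.997, 0.01]
force: [-0.8, 1.3, 18.6]
grip_width: 0.692
grip_force: 113.1
```

>>> {"name": "apply_moves", "arguments": {"commands": [[[0,0,-0.01],[0,0,0],0.5],[[0,0,-0.02],[0,0,0],0.5],[[0,0,-0.03],[0,0,0],0.5],[[0,0,-0.03],[0,0,0],0.5]]}}

```text
time_s: 20.45
tcp_pos: [527.0, 250.4, 120.4]
ee_rot: [2.42, 1.997, 0.011]
force: [1.4, 1.3, 6.2]
grip_width: 0.694
grip_force: 111.9
```

>>> {"name": "apply_moves", "arguments": {"commands": [[[0,0,-0.01],[0,0,0],0.5],[[0,0,-0.02],[0,0,0],0.5],[[0,0,-0.03],[0,0,0],0.5],[[0,0,-0.04],[0,0,0],0.5],[[0,0,-0.04],[0,0,0],0.5]]}}

```text
time_s: 20.87
tcp_pos: [527.1, 250.5, 112.5]
ee_rot: [2.42, 1.997, 0.011]
force: [1.4, 2.1, 8.0]
grip_width: 0.69
grip_force: 112.3
```

```bash
python3 - <<'E'
from h import *
s=manip.state();m=R.from_rotvec(s["ee_rot"]).as_matrix();print(s["tcp_pos"],m.round(4).tolist(),s["force"],s["wrist_torque"],s["joints"])
E
```

```text
[527.0949984  250.51218636 112.52164493] [[0.1896, 0.9818, 0.008], [0.9819, -0.1896, 0.0012], [0.0027, 0.0076, -1.0]] [1.43898268 2.11463654 8.04420416] [ 0.34725426 -0.21557879  0.21856971] [ 2.52705127e-01  6.58238443e-01  1.65614457e+00 -1.13668245e-03
  8.19203173e-01  4.44270918e-01]
```

>>> {"name": "apply_moves", "arguments": {"commands": [[[0,0,-0.008],[0,0,0],0.5],[[0,0,-0.016],[0,0,0],0.5],[[0,0,-0.024],[0,0,0],0.5],[[0,0,-0.024],[0,0,0],0.5]]}}

```text
time_s: 21.2
tcp_pos: [525.0, 249.7, 107.4]
ee_rot: [2.422, 1.998, 0.003]
force: [-2.3, -0.6, 13.3]
grip_width: 0.686
grip_force: 130.9
```

>>> {"name": "apply_moves", "arguments": {"commands": [[[0,0,-0.005],[0,0,0],0.5],[[0,0,-0.01],[0,0,0],0.5],[[0,0,-0.01],[0,0,0],0.5],[[0,0,-0.01],[0,0,0],0.5]]}}

```text
time_s: 21.53
tcp_pos: [525.0, 249.7, 107.4]
ee_rot: [2.421, 1.998, 0.004]
force: [-6.2, -2.0, 26.3]
grip_width: 0.688
grip_force: 132.1
```

It has come down hard on the foot. Now a gentle pull test for the latch.

>>> {"name": "apply_moves", "arguments": {"commands": [[[0,0,0.01],[0,0,0],0.5],[[0,0,0.02],[0,0,0],0.5],[[0,0,0.03],[0,0,0],0.5],[[0,0,0.03],[0,0,0],0.5]], "force": 80}}

```text
time_s: 21.87
tcp_pos: [523.1, 249.4, 108.2]
ee_rot: [-2.424, -1.998, 0.004]
force: [-0.2, 0.1, -2.9]
grip_width: 0.689
grip_force: 128.5
```

>>> {"name": "apply_moves", "arguments": {"commands": [[[0,0,0.01],[0,0,0],0.5],[[0,0,0.015],[0,0,0],0.5],[[0,0,0.015],[0,0,0],0.5]], "force": 80}}

```text
time_s: 22.12
tcp_pos: [522.9, 249.2, 109.2]
ee_rot: [-2.423, -1.997, 0.006]
force: [3.2, 0.2, -23.9]
grip_width: 0.686
grip_force: 126.9
```

The latch holds: -24 N at under 2 mm of lift. I'll press it back down, then release.

>>> {"name": "apply_moves", "arguments": {"commands": [[[0,0,-0.01],[0,0,0],0.5],[[0,0,-0.02],[0,0,0],0.5],[[0,0,-0.03],[0,0,0],0.5],[[0,0,-0.04],[0,0,0],0.5],[[0,0,-0.04],[0,0,0],0.5]]}}

```text
time_s: 22.53
tcp_pos: [524.3, 250.2, 107.5]
ee_rot: [2.424, 1.998, 0.003]
force: [-2.2, -0.7, 8.8]
grip_width: 0.69
grip_force: 130.0
```

>>> {"name": "apply_moves", "arguments": {"commands": [[[0,0,0],[0,0,0],0.7],[[0,0,0],[0,0,0],0.75],[[0,0,0],[0,0,0],0.85],[[0,0,0],[0,0,0],1],[[0,0,0],[0,0,0],1],[[0,0,0],[0,0,0],1]]}}

```text
time_s: 23.03
tcp_pos: [524.2, 250.0, 104.2]
ee_rot: [2.424, 1.998, 0.0]
force: [-1.3, 0.1, 0.0]
grip_width: 1.0
grip_force: 0.0
```

Released. I'll rise straight up and look once more.

>>> {"name": "apply_moves", "arguments": {"commands": [[[0,0,0.1],[0,0,0],1],[[0,0,0.25],[0,0,0],1],[[0,0,0.45],[0,0,0],1],[[0,0,0.65],[0,0,0],1],[[0,0,0.8],[0,0,0],1],[[0,0,0.8],[0,0,0],1],[[0,0,0.8],[0,0,0],1]]}}

```text
time_s: 23.62
tcp_pos: [525.1, 250.2, 266.3]
ee_rot: [2.423, 1.997, 0.007]
force: [-0.0, 0.4, 0.2]
grip_width: 0.996
grip_force: 0.0
```

```bash
python3 - <<'E'
from h import *
s=manip.state();print(s["time_s"],s["tcp_pos"],s["force"])
c=snap("side","si4");w=snap("wrist","w11");u,v=proj(w,[524,250,140]);q,a=quad(w,u,v);X=np.array([plane(w,*p,140) for p in q]);print(a,X.mean(0).round(1),[round(np.linalg.norm(X[i]-X[i-1]),1) for i in range(4)],[round(np.degrees(np.arctan2(*(X[i]-X[i-1])[1::-1])),1) for i in range(4)])
A=cv2.resize(c["color"][130:320,150:400,::-1],(500,400),interpolation=2);cv2.imwrite("pics/m5.png",np.hstack([A,cv2.resize(w["color"][:,:,::-1],(300,400))]))
E
```

```text
23.6167 [525.13742843 250.22093375 266.32603276] [-0.01191783  0.40616246  0.22342026]
4316 [523.7 250.7 140. ] [np.float64(41.0), np.float64(51.8), np.float64(41.7), np.float64(50.8)] [np.float64(79.2), np.float64(-11.0), np.float64(-102.1), np.float64(168.2)]
```

View pics/m5.png

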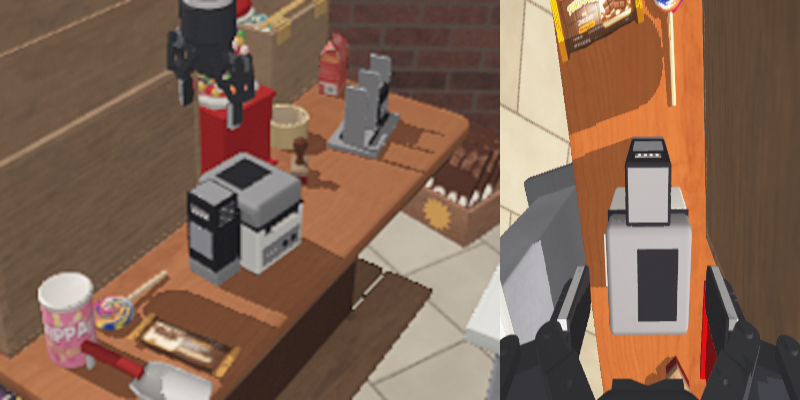

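The pack stands on the foot at side crop (215,230), its top at 140 mm and centred within about 1 mm of the seat. The short battery, stamp, tape, tin and bar are where they were.

```bash
python3 -c "
from workcell import manip
print(manip.close_job())"
```

```text
the job is handed in; nothing more can be done
None
```

The tall pack now stands on the printer's foot with its slotted face to the printer; the latch held against a 24 N pull, the gripper is clear, nothing else on the counter appears to have moved, and I handed the job in at about 24 s.

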